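# Set out the enamelling place for the next piece

## Task

Set out the enamelling place on the grey board: put the steel firing ring on the large mark midway between the two tiles and seat the copper dish level on top of the ring. Stand the green-lidded jar on the round mark directly behind the white leaf tile (the far side from the robot) and the yellow-lidded jar on the round mark behind the blue tile, and stand the red cup upright in the middle of the green jar's lid. Leave the white-lidded and the black-lidded jar where they stand, and let everything rest upright and released.

Things in the scene. Friction and masses are not known exactly. Their poses are not given: they have to be found in the camera images.
- board: (all sizes in mm) grey board fixed on the bench, 170 (x) by 340 (y), 6 thick; origin under its centre, at bench level. x points away from the robot, y to its left, turned up to 0.25 rad. The tiles lie at x -35, y +120 and -120, in either order. White marks with black rims: a large one, diameter 68, midway between the tiles at x -35, y 0, and one of diameter 56 behind each tile.
- leaf_tile: white square enamel tile with a dark line drawing of a leaf, 70 x 70 x 5, lying fixed on the board. Origin: centre of its underside (6 above the bench), axes parallel to the board's, x away from the robot. The round mark behind it is centred at x = +80, y = 0 from this origin, on the board's top.
- blue_tile: blue square enamel tile with a small turned square in its middle, 70 x 70 x 5, lying fixed on the board. Origin, axes and the mark behind it as for the leaf tile.
- firing_ring_c (a point): steel firing ring, an open plain ring of outer diameter 60, inner diameter 48, height 22, lying flat on the bench, 90 g. Point: its centre, half-way up (11 above its foot); z up.
- dish_c (a point): small copper dish, open side up, 60 across the rim, 20 high, 60 g; foot diameter 32, flaring straight to 60 at 12 above the foot, then an upright rim band 8 high. Point: its centre, half-way up (10 above its foot); z up. Seated on the firing ring its flare sinks about 7 into the ring, so this point lies about 14 to 15 above the ring's centre point.
- green_jar_c (a point): closed jar, clear with a green lid, diameter 44, height 55, upright, 80 g. Point: its centre, half-way up (27.5 above its foot); z up. 
- yellow_jar_c (a point): closed jar, clear with a yellow lid, diameter 44, height 55, upright, 80 g. Point: its centre, half-way up (27.5 above its foot); z up. 
- cup_c (a point): red open sifting cup, open side up, diameter 33 at the foot and 38 at the rim, 28 high, 20 g. Point: its centre, half-way up (14 above its foot); z up. On a jar's lid this point lies 41.5 above the jar's centre point.
- white_jar_c (a point): closed jar, clear with a white lid, diameter 44, height 55, upright, 80 g. Point: its centre, half-way up (27.5 above its foot); z up. It stands on the board between the two jar marks, about 80 behind the large mark, and stays there.
- black_jar_c (a point): closed jar, clear with a black lid, diameter 44, height 55, upright, 80 g. Point: its centre, half-way up (27.5 above its foot); z up. It stands on the bench among the loose things and stays there.
Not all that is in view belongs to the job. There is more than one size of the part that bears dish_c; the job needs the larger. Leave any purple look-alike of the part that bears green_jar_c alone.

How it is judged:
At the end, for the whole second after the job is handed in: Ring flat on the large mark, green jar on the mark behind the leaf tile, yellow jar on that behind the blue tile, each within 13 mm both ways; dish seated on the ring within 8 mm of its centre; cup on the green lid within 10 mm of its centre; all five upright within 0.12 rad and at rest (x of firing_ring_c in the frame of board between -0.048 and -0.022 m and y of firing_ring_c in the frame of board between -0.013 and 0.013 m and z of firing_ring_c in the frame of board between 0.012 and 0.022 m and horizontal distance between dish_c and firing_ring_c below 0.008 m and z of dish_c in the frame of firing_ring_c between 0.01 and 0.02 m and x of green_jar_c in the frame of leaf_tile between 0.067 and 0.093 m and y of green_jar_c in the frame of leaf_tile between -0.013 and 0.013 m and z of green_jar_c in the frame of leaf_tile between 0.0225 and 0.0325 m and x of yellow_jar_c in the frame of blue_tile between 0.067 and 0.093 m and y of yellow_jar_c in the frame of blue_tile between -0.013 and 0.013 m and z of yellow_jar_c in the frame of blue_tile between 0.0225 and 0.0325 m and horizontal distance between cup_c and green_jar_c below 0.01 m and z of cup_c in the frame of green_jar_c between 0.0375 and 0.0455 m and angle between each of firing_ring_c, dish_c, green_jar_c, yellow_jar_c, cup_c's own z axis and vertical below 0.12 rad and linear speed of each of firing_ring, dish, green_jar, yellow_jar, cup below 0.02 m/s); the robot touches nothing.
It fails at once if the white-lidded jar is pushed more than 15 mm from its place or tipped (distance of white_jar_c from where it was at the start of the episode above 0.015 m or angle between white_jar_c's own z axis and vertical above 0.3 rad).
It fails at once if the black-lidded jar is pushed more than 15 mm from its place or tipped (distance of black_jar_c from where it was at the start of the episode above 0.015 m or angle between black_jar_c's own z axis and vertical above 0.3 rad).
It also fails if it takes over 128 s, if anything falls off the work surface, if the arm or the gripper's body presses on something with over 40 N, if the wrist force passes 120 N, or if a joint passes its speed limit or range.

## Robot

A 7-joint arm with a two-finger parallel gripper is mounted at the origin on the work surface. World frame = base frame: x ahead of the robot, y to its left, z up, the work surface at z = 0. Lengths are in m, angles in rad, forces in N, time in s.
With the tool pointing down it reaches from about 0.4 to 0.85 m from the base axis. Payload 10.4 kg.
Tool frame: the origin (TCP) lies at the very end of the fingers, on their centre line; the grasp point (between the pads) lies 19 mm behind it; z points along the fingers, y is the line along which they close (so a half turn about z gives the same grasp; the last joint's range is limited). The gripper opens to 85 mm and grips with 20 to 120 N. Pads are 22 mm wide; open, the fingers measure 114 mm over their backs; the gripper's body (76 mm by 85 mm) begins 54 mm behind the grasp point. The pads swing forward as they close: fully open they stand 13 mm farther back than shut.
Start: joints at [-1.135, 0.332, -0.065, 1.46, 0.022, 1.35, -0.088], TCP at [0.277, 0.56, 0.211] pointing down, gripper open.
Joint ranges: [-2.6, 2.6], [-0.5, 2.12], [-1.47, 1.34], [0.16, 2.42], [-1.27, 4.41], [0.06, 2.06], [-2.6, 2.6]. Speed limits (rad/s): [2.22, 2.22, 2.79, 2.79, 3.14, 3.14, 3.14].

## Interface

Orientations are given as a unit quaternion [x, y, z, w].
In Python, from workcell import * gives the robot as it stands.
- The arm moves only by the tool step_arm, never from a script. Its argument "commands" is one flat list of numbers, 7 for each row, row after row: the finger opening in mm, from 0 to 85.4, then the shift along the world's x, y, z as a fraction of full scale, then the turn, a rotation vector about the world's x, y, z as a fraction of full scale. A call has exactly 10 rows; each row is the pose to reach, as a shift and turn from the pose commanded when the call began, turning the shorter way round; what a row does not reach only later rows make up. Full scale, the value 1, is 0.6 m for a shift and pi rad for a turn. A row lasts 1/8 s, in which the tool goes at most 62.5 mm and 10.7 degrees, less where a joint would pass 70% of its speed; a pose out of reach is approached as far as the arm can. A call with a number of a shift or a turn outside -1 to 1 is refused whole. A call with a gripper value outside its range is refused whole. The fingers move at their own pace and stop on an object; "squeeze" is the grip in N (left out, the last holds). Time passes only in rows, so rows that repeat a pose let the fingers close, or fill a call up. It gives the time, the measured TCP pose, the force, the opening and the grip force at its end, in the units of the state.
- get_obs(): the state, without advancing time (a new reading comes with each control period).
- camera(name): name is "scene" or "top" or "wrist"; returns the picture (400x640x3 uint8, red, green, blue); there is no depth.
- camera_params(name): a dict with "mtx" (3x3 intrinsics, pixels), "extrinsics" (4x4, takes a point from world to camera coordinates); the wrist camera has in their place "tool_from_camera" (4x4, takes a point from camera to tool coordinates, whose origin is the TCP and whose axes are the flange's). Camera axes: x right, y down, z forward; pixel columns grow to the right and rows downward; lengths in m; the calibration is good to about 2 mm. A picture is of the moment at which its call begins: read the wrist's pose just before it. camera_params takes no time and is no camera call.
- hand_in(): hands the job in; it is judged then, once.
The state is a dict: "clock": time; "joint_pos": joint angles; "joint_velocities": joint speeds; "tau": joint torques, N m; "position": TCP position; "ee_rot": TCP orientation; "ft_force": force on the tool from outside, world axes, zero at the start; "torque": the same for the moment, N m; "grip_width": opening from 0.0 (shut) to 1.0 (fully open); "grasp_force": force on a finger pad.
Only numpy, scipy, OpenCV 4.12 (cv2) and the standard library are available. Lean on these libraries where they do the work, as an engineer would, in place of code of your own. Each camera call takes 0.05 s, during which the arm holds its last target. There are 200 camera calls.

## Working session

There is one attempt and no reset: what is moved stays moved. The work goes in short steps, Python scripts to look and compute and a tool call to move; the robot and the scene stay as the last step left them, time stands still between calls to the robot, and variables do not carry over. Pictures are saved under pics/ and viewed, at most 14 in all, crops included, and the job is handed in when it is done.

Besides the shell and the picture viewer there is one more tool, called after "Emit:" as a command line: name --argument value ..., lists and objects as JSON in quotes. step_arm: Moves the arm, as the interface text tells. Its arguments: {"type":"object","properties":{"commands":{"type":"array","items":{"type":"number"}},"squeeze":{"type":"number"}},"required":["commands"]}

```bash
mkdir -p pics
python3 - <<'E'
from workcell import *
import cv2,numpy as np
for n in ["top","scene"]:
    im=camera(n); cv2.imwrite(f"pics/{n}0.png",im[:,:,::-1])
    p=camera_params(n); print(n,np.round(p["mtx"],1).tolist(),np.round(p["extrinsics"],4).tolist())
print(camera_params("wrist"))
o=get_obs();print(o)
E
```

```text
top [[379.8, 0.0, 322.2], [0.0, 379.8, 195.6], [0.0, 0.0, 1.0]] [[-0.0058, -1.0, 0.0038, -0.001], [-0.9768, 0.0048, -0.2143, 0.5232], [0.2142, -0.005, -0.9768, 0.8271], [0.0, 0.0, 0.0, 1.0]]
scene [[437.6, 0.0, 321.5], [0.0, 437.6, 192.6], [0.0, 0.0, 1.0]] [[-0.517, 0.8559, -0.0076, 0.2442], [0.4879, 0.2874, -0.8243, -0.2219], [-0.7033, -0.4299, -0.5662, 1.565], [0.0, 0.0, 0.0, 1.0]]
{'mtx': array([[358.87371066,   0.        , 322.61309037],
       [  0.        , 358.87371066, 197.30899085],
       [  0.        ,   0.        ,   1.        ]]), 'tool_from_camera': array([[-2.96043760e-04, -9.54054737e-01, -2.99632226e-01,
         7.64387464e-02],
       [ 9.99999946e-01, -2.39210213e-04, -2.26357852e-04,
         3.95302302e-04],
       [ 1.44282693e-04, -2.99632276e-01,  9.54054756e-01,
        -1.62686827e-01],
       [ 0.00000000e+00,  0.00000000e+00,  0.00000000e+00,
         1.00000000e+00]])}
{'clock': 0.1, 'joint_pos': array([-1.1346118 ,  0.33281753, -0.06471667,  1.46085957,  0.02158065,
        1.3498675 , -0.08851162]), 'joint_velocities': array([-9.04414111e-04,  9.51125415e-04,  1.90244789e-03, -3.05230225e-03,
       -1.60177167e-03,  1.30871611e-03,  2.60204628e-05]), 'tau': array([ 1.17729069e-03, -6.26745486e+01,  4.90685692e-02, -3.92424667e+01,
        1.63060444e-02,  6.94803020e-03,  1.70683683e-05]), 'position': array([0.27661808, 0.56005906, 0.21018893]), 'ee_rot': array([ 2.27376381e-01,  9.73806750e-01, -6.15637669e-04, -1.27774416e-04]), 'ft_force': array([ 0.66838316,  0.17607133, -0.49527296]), 'torque': array([-0.0057265 , -0.00146922,  0.03543345]), 'grasp_force': 0.0, 'grip_width': 1.0001063384824371}
```

View pics/top0.png

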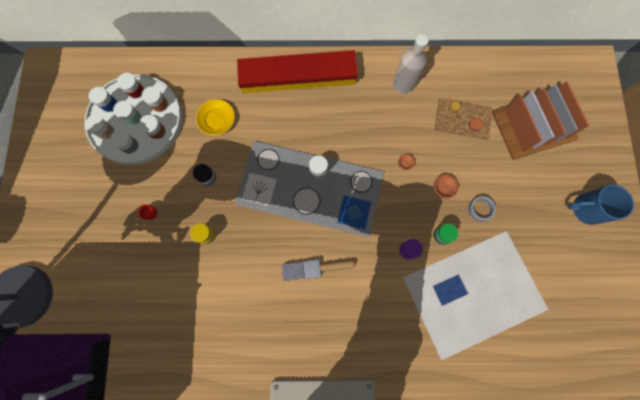

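View pics/scene0.png

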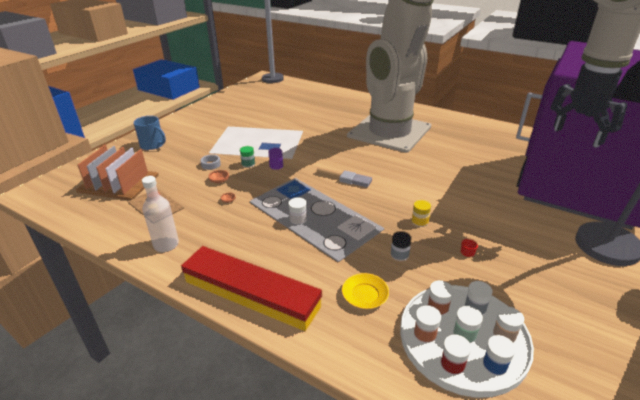

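```bash
cat > h.py <<'E'
from workcell import *
import cv2,numpy as np
from scipy.spatial.transform import Rotation as R
def cam(n):
    p=camera_params(n);K=p["mtx"]
    if n!="wrist":
        E=np.linalg.inv(p["extrinsics"])
        return K,E
    o=get_obs();T=np.eye(4);T[:3,:3]=R.from_quat(o["ee_rot"]).as_matrix();T[:3,3]=o["position"]
    return K,T@p["tool_from_camera"]
def ray(K,E,uv,z):
    d=E[:3,:3]@np.linalg.inv(K)@np.array([uv[0],uv[1],1.]);c=E[:3,3]
    return (c+d*(z-c[2])/d[2])[:2]
def proj(K,E,P):
    q=K@(np.linalg.inv(E)@np.r_[P,1])[:3];return q[:2]/q[2]
def shot(n):
    K,E=cam(n);im=camera(n)[:,:,::-1].copy();return K,E,im
# hue ranges OpenCV
HUE=dict(red=(172,6),green=(50,85),yellow=(22,34),copper=(4,16),blue=(105,125),purple=(126,150))
def blobs(im,col,smin=120,vmin=50,amin=25,roi=None):
    h=cv2.cvtColor(im,cv2.COLOR_BGR2HSV);a,b=HUE[col];H=h[:,:,0]
    m=((H>=a)&(H<=b)) if a<b else ((H>=a)|(H<=b))
    m=(m&(h[:,:,1]>=smin)&(h[:,:,2]>=vmin)).astype(np.uint8)
    if roi: z=np.zeros_like(m);x0,y0,x1,y1=roi;z[y0:y1,x0:x1]=1;m*=z
    n,l,s,c=cv2.connectedComponentsWithStats(m)
    return [(np.round(c[i],1).tolist(),s[i].tolist()) for i in range(1,n) if s[i,4]>=amin],m
E
python3 - <<'E'
from h import *
im=cv2.imread("pics/top0.png")
cr=np.hstack([cv2.resize(im[130:250,130:235],None,fx=3,fy=3,interpolation=cv2.INTER_CUBIC),cv2.resize(im[140:260,385:500],None,fx=3,fy=3,interpolation=cv2.INTER_CUBIC)])
b=cv2.resize(im[135:240,230:390],None,fx=4,fy=4,interpolation=cv2.INTER_CUBIC)
cv2.imwrite("pics/cr0.png",cr);cv2.imwrite("pics/cr1.png",b)
K,E=cam("top")
for c,z,roi in [("yellow",.055,(180,215,220,250)),("red",.028,(130,195,165,225)),("green",.055,(430,215,465,250)),("copper",.02,(395,145,465,200)),("purple",.055,(395,235,430,262)),("blue",.011,(335,190,380,235))]:
    for cc,s in blobs(im,c,roi=roi,smin=140 if c=="copper" else 110)[0]: print(c,cc,s,np.round(ray(K,E,cc,z),4))
for n,uv,z in [("black",(203,172),.055),("white",(318,165),.055),("ring",(483,208),.022),("big",(307,201),.006),("leafm",(268,159),.006),("bluem",(361,181),.006)]: print(n,np.round(ray(K,E,uv,z),4))
E
```

```text
yellow [201.4, 233.3] [190, 223, 25, 21, 388] [0.437  0.2721]
red [147.0, 211.9] [138, 204, 19, 16, 231] [0.4919 0.413 ]
green [447.6, 232.7] [438, 223, 20, 20, 311] [ 0.4354 -0.2899]
copper [406.3, 161.4] [399, 154, 16, 16, 204] [ 0.617  -0.2127]
copper [445.5, 186.1] [433, 174, 26, 25, 472] [ 0.5536 -0.3052]
purple [410.7, 249.0] [400, 240, 22, 19, 329] [ 0.3989 -0.2034]
blue [353.8, 212.0] [338, 196, 32, 33, 755] [ 0.4921 -0.0804]
black [0.5821 0.2774]
white [0.5981 0.0058]
ring [ 0.4984 -0.3908]
big [0.521  0.0334]
leafm [0.6293 0.1318]
bluem [ 0.5711 -0.1006]
```

View pics/cr0.png

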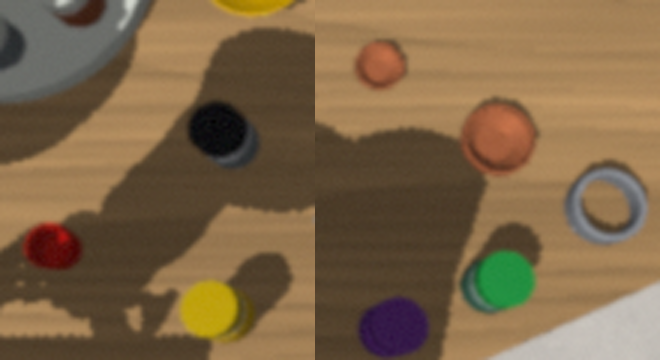

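View pics/cr1.png

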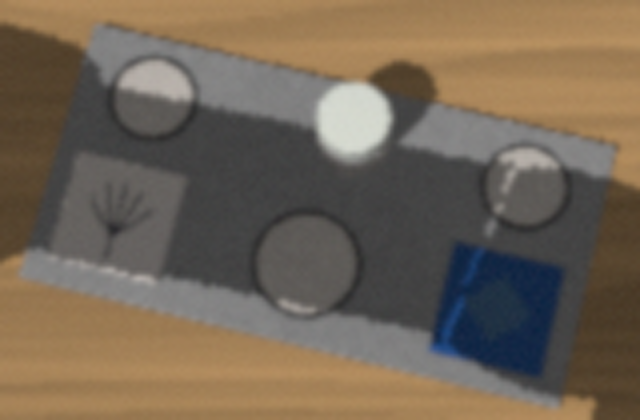

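First crop: candidates are red cup (147,212), black jar (203,172), yellow jar (200,232), large dish (446,185) vs small dish (407,161), ring (483,208), green jar (447,232) vs purple one (411,249). Second crop: leaf tile on the left (mark 268,159), blue tile on the right (mark 361,181), big mark (307,201). Heading for the yellow jar first.

Emit:
step_arm --commands '[65,0.267,-0.475,-0.08,0,0,0.068,65,0.267,-0.475,-0.08,0,0,0.068,65,0.267,-0.475,-0.08,0,0,0.068,65,0.267,-0.475,-0.08,0,0,0.068,65,0.267,-0.475,-0.08,0,0,0.068,65,0.267,-0.475,-0.08,0,0,0.068,65,0.267,-0.475,-0.08,0,0,0.068,65,0.267,-0.475,-0.08,0,0,0.068,65,0.267,-0.475,-0.08,0,0,0.068,65,0.267,-0.475,-0.08,0,0,0.068]' --squeeze 30

```text
clock: 1.35
position: [0.4365, 0.2764, 0.163]
ee_rot: [0.121, 0.993, 0.0, -0.0]
ft_force: [-0.8, 0.4, 0.9]
grip_width: 0.758
grasp_force: 0.0
```

Run:
```python
from h import *
K,E,im=shot("wrist");cv2.imwrite("pics/w1.png",im)
o=get_obs();print(o["position"],o["ee_rot"],o["clock"])
for cc,s in blobs(im,"yellow",amin=300)[0]: print(cc,s,np.round(ray(K,E,cc,.055),4))
```

```text
[0.43663563 0.27610322 0.16296125] [ 1.21637297e-01  9.92574613e-01  7.29767168e-05 -8.91524471e-06] 1.4
[326.7, 187.4] [300, 155, 55, 62, 2531] [0.4378 0.2797]
```

View pics/w1.png

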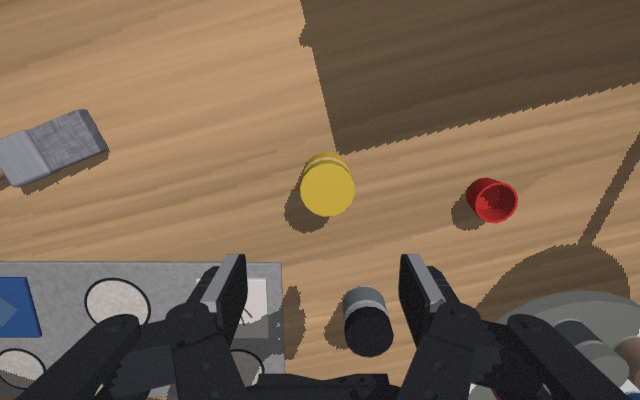

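The wrist view shows the yellow lid with its top centred near (327,190) under the tool, the cup at (494,201) and the black jar at (368,320) beyond.

Run:
```python
from h import *
im=cv2.imread("pics/w1.png");K,E=cam("wrist")
print("yellow",ray(K,E,(327.3,190.3),.055))
print("cup",ray(K,E,(495.5,201),.028), [ (c,s) for c,s in blobs(im,"red",amin=200)[0]])
print("bigmark",ray(K,E,(118,302),.006))
```

```text
yellow [0.44037197 0.27928195]
cup [0.49302602 0.41774714] [([491.6, 199.6], [466, 178, 52, 45, 1756])]
bigmark [0.51860952 0.03926239]
```

Emit:
step_arm --commands '[65,0.006,0.005,-0.1,0,0,0,65,0.006,0.005,-0.2,0,0,0,65,0.006,0.005,-0.245,0,0,0,65,0.006,0.005,-0.245,0,0,0,35,0.006,0.005,-0.245,0,0,0,35,0.006,0.005,-0.245,0,0,0,35,0.006,0.005,-0.245,0,0,0,35,0.006,0.005,-0.245,0,0,0,35,0.006,0.005,-0.245,0,0,0,35,0.006,0.005,-0.245,0,0,0]' --squeeze 30

```text
clock: 2.65
position: [0.4416, 0.2793, 0.0177]
ee_rot: [0.122, 0.992, 0.001, 0.001]
ft_force: [-1.1, -1.0, 7.5]
grip_width: 0.501
grasp_force: 31.1
```

Emit:
step_arm --commands '[35,0,0,0.1,0,0,0,35,0,0,0.2,0,0,0,35,0.05,-0.08,0.307,0,0,0,35,0.267,-0.432,0.307,0,0,0,35,0.267,-0.432,0.307,0,0,0,35,0.267,-0.432,0.307,0,0,0,35,0.267,-0.432,0.307,0,0,0,35,0.267,-0.432,0.307,0,0,0,35,0.267,-0.432,0.307,0,0,0,35,0.267,-0.432,0.307,0,0,0]'

```text
clock: 3.9
position: [0.6003, 0.0213, 0.2002]
ee_rot: [0.121, 0.993, 0.001, -0.0]
ft_force: [-0.2, 0.6, -1.0]
grip_width: 0.503
grasp_force: 31.4
```

Run:
```python
from h import *
K,E,im=shot("wrist");cv2.imwrite("pics/w2.png",im)
np.savez("w2.npz",K=K,E=E)
o=get_obs();print(o["position"],o["ee_rot"],o["clock"],o["grasp_force"])
```

```text
[0.60025141 0.0213893  0.20023642] [ 1.20875117e-01  9.92667574e-01  5.24131839e-04 -1.35477492e-04] 3.95 31.382378339767456
```

View pics/w2.png

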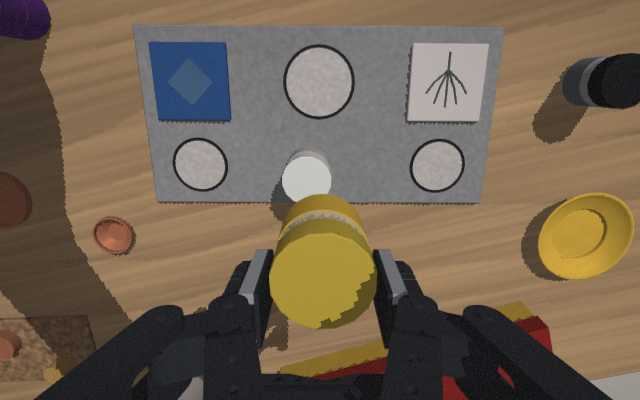

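All the marks are clear: blue mark (200,164), big (319,81), leaf (437,165), white lid (306,177).

Run:
```python
from h import *
im=cv2.imread("pics/w2.png");d=np.load("w2.npz");K,E=d["K"],d["E"]
h=cv2.cvtColor(im,cv2.COLOR_BGR2GRAY)
P={}
for n,c in dict(blue=(200,164),big=(319,81),leaf=(437,165)).items():
    m=(h>135).astype(np.uint8);m=cv2.morphologyEx(cv2.medianBlur(m,5),cv2.MORPH_OPEN,np.ones((5,5)))
    k,l,s,ce=cv2.connectedComponentsWithStats(m)
    i=l[c[1],c[0]];e=cv2.fitEllipse(max(cv2.findContours((l==i).astype(np.uint8),0,1)[0],key=len))
    P[n]=ray(K,E,e[0],.006);print(n,s[i],np.round(e[0],1),np.round(e[1],1),np.round(P[n],4))
dd=P["leaf"]-P["blue"];print(np.linalg.norm(dd),np.arctan2(-dd[0],dd[1]))
y=dd/np.linalg.norm(dd);x=np.array([y[1],-y[0]]);print("pred big",(P["leaf"]+P["blue"])/2-.08*x)
print("white jar",ray(K,E,(306.5,178),.061))
```

```text
blue [ 176  141   49   48 1830] [199.7 164.5] [45.1 49.7] [ 0.5712 -0.0992]
big [ 287   48   64   68 3456] [318.5  81.6] [63.6 67.3] [0.5226 0.037 ]
leaf [ 413  142   48   48 1811] [436.7 165.6] [44.7 49.7] [0.6301 0.1337]
0.2402449589104084 -0.2478606143825596
pred big [0.52308156 0.03684318]
white jar [0.59780954 0.00799786]
```

Emit:
step_arm --commands '[35,-0.0485,-0.2005,0,0,0,0,35,-0.0485,-0.2005,0,0,0,0,35,-0.0485,-0.2005,-0.1,0,0,0,35,-0.0485,-0.2005,-0.2,0,0,0,35,-0.0485,-0.2005,-0.26,0,0,0,35,-0.0485,-0.2005,-0.28,0,0,0,35,-0.0485,-0.2005,-0.292,0,0,0,35,-0.0485,-0.2005,-0.293,0,0,0,35,-0.0485,-0.2005,-0.293,0,0,0,35,-0.0485,-0.2005,-0.293,0,0,0]'

```text
clock: 5.2
position: [0.5723, -0.1012, 0.0252]
ee_rot: [0.122, 0.992, 0.0, 0.001]
ft_force: [0.4, 0.0, -1.1]
grip_width: 0.499
grasp_force: 31.4
```

Emit:
step_arm --commands '[35,0,0,-0.003,0,0,0,62,0,0,-0.003,0,0,0,62,0,0,-0.003,0,0,0,62,0,0,-0.003,0,0,0,62,0,0,0.1,0,0,0,62,0,0,0.225,0,0,0,62,-0.08,-0.11,0.225,0,0,0,65,-0.227,-0.317,0.225,0,0,0,65,-0.227,-0.317,0.225,0,0,0,65,-0.227,-0.317,0.225,0,0,0]'

```text
clock: 6.45
position: [0.4336, -0.2935, 0.1596]
ee_rot: [0.123, 0.992, -0.0, 0.0]
ft_force: [1.0, 0.5, -0.4]
grip_width: 0.762
grasp_force: 0.0
```

```bash
cat > look.py <<'E'
from h import *
import sys
# wrist shot; for each colour: blob box; lid-top centre = bottom edge minus vertical radius of lid
K,E,im=shot("wrist");cv2.imwrite(f"pics/{sys.argv[1]}.png",im);np.savez(sys.argv[1],K=K,E=E)
o=get_obs();print("tcp",np.round(o["position"],4),o["clock"],o["grip_width"])
for a in sys.argv[2:]:
    c,z=a.split(":");z=float(z)
    for cc,s in blobs(im,c,amin=500)[0]:
        u=s[0]+s[2]/2-.5;v=s[1]+s[3]-.5-.965*s[2]/2
        print(c,s,"boxcentre",np.round(ray(K,E,(u,s[1]+s[3]/2-.5),z),4),"lid",np.round([u,v],1),np.round(ray(K,E,(u,v),z),4))
E
python3 look.py w3 green:.055 purple:.055 copper:.02
```

```text
tcp [ 0.4296 -0.2989  0.1599] 6.5 0.7613425539977966
green [298, 160, 47, 53, 1960] boxcentre [ 0.4319 -0.2941] lid [321.  189.8] [ 0.4349 -0.2948]
purple [385, 89, 61, 57, 2763] boxcentre [ 0.398  -0.2147] lid [415.  116.1] [ 0.3974 -0.2146]
copper [307, 266, 60, 57, 2605] boxcentre [ 0.5498 -0.3088] lid [336.5 293.6] [ 0.5494 -0.3086]
```

View pics/w3.png

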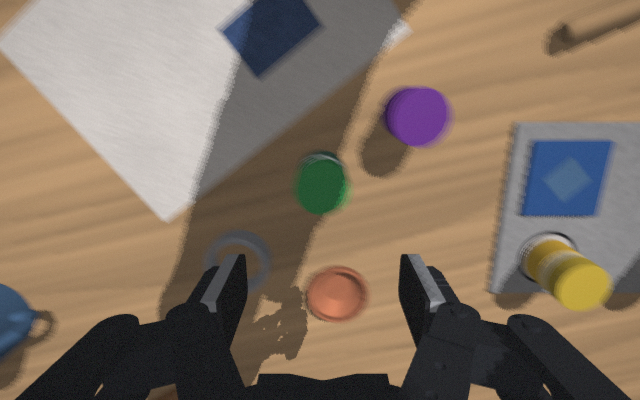

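Blurred while the arm settles; green lid (322,186), purple beside it (418,116), yellow standing on the blue mark. Looking again now it is at rest.

```bash
python3 look.py w4a > /dev/null; python3 look.py w4b >/dev/null; python3 look.py w4 green:.055 purple:.055 copper:.02
```

```text
tcp [ 0.4352 -0.2917  0.1594] 6.65 0.7624050329538588
green [300, 160, 54, 56, 2368] boxcentre [ 0.4343 -0.2903] lid [326.5 189.4] [ 0.4359 -0.2907]
purple [386, 89, 69, 60, 3229] boxcentre [ 0.4005 -0.2113] lid [420.  115.2] [ 0.3982 -0.2109]
copper [312, 267, 61, 57, 2721] boxcentre [ 0.5524 -0.3043] lid [342.  294.1] [ 0.5514 -0.3041]
```

Emit:
step_arm --commands '[65,0.001,0.001,-0.1,0,0,0,65,0.001,0.001,-0.2,0,0,0,65,0.001,0.001,-0.237,0,0,0,65,0.001,0.001,-0.237,0,0,0,35,0.001,0.001,-0.237,0,0,0,35,0.001,0.001,-0.237,0,0,0,35,0.001,0.001,-0.237,0,0,0,35,0.001,0.001,-0.237,0,0,0,35,0.001,0.001,-0.237,0,0,0,35,0.001,0.001,-0.237,0,0,0]'

```text
clock: 7.9
position: [0.4375, -0.2908, 0.0186]
ee_rot: [0.122, 0.993, 0.0, 0.001]
ft_force: [1.3, 1.1, 6.5]
grip_width: 0.501
grasp_force: 30.9
```

Emit:
step_arm --commands '[35,0,0,0.1,0,0,0,35,0,0,0.2,0,0,0,35,0.02,0.04,0.24,0,0,0,35,0.3225,0.706,0.24,0,0,0,35,0.3225,0.706,0.24,0,0,0,35,0.3225,0.706,0.24,0,0,0,35,0.3225,0.706,0.24,0,0,0,35,0.3225,0.706,0.24,0,0,0,35,0.3225,0.706,0.24,0,0,0,35,0.3225,0.706,0.24,0,0,0]'

```text
clock: 9.15
position: [0.6297, 0.1335, 0.1618]
ee_rot: [0.122, 0.992, 0.0, 0.0]
ft_force: [1.4, -0.1, 0.3]
grip_width: 0.502
grasp_force: 31.6
```

Emit:
step_arm --commands '[35,0,0,-0.08,0,0,0,35,0,0,-0.16,0,0,0,35,0,0,-0.21,0,0,0,35,0,0,-0.226,0,0,0,35,0,0,-0.23,0,0,0,35,0,0,-0.2315,0,0,0,35,0,0,-0.2315,0,0,0,62,0,0,-0.2315,0,0,0,62,0,0,-0.2315,0,0,0,62,0,0,-0.2315,0,0,0]'

```text
clock: 10.4
position: [0.6292, 0.1318, 0.0225]
ee_rot: [0.122, 0.993, 0.0, 0.0]
ft_force: [-0.5, -0.4, 0.2]
grip_width: 0.726
grasp_force: 0.0
```

Emit:
step_arm --commands '[62,0,0,0.1,0,0,0,62,0,0,0.2,0,0,0,62,-0.04,0.08,0.229,0,0,0,62,-0.2275,0.476,0.229,0,0,0,62,-0.2275,0.476,0.229,0,0,0,62,-0.2275,0.476,0.229,0,0,0,62,-0.2275,0.476,0.229,0,0,0,62,-0.2275,0.476,0.229,0,0,0,62,-0.2275,0.476,0.229,0,0,0,62,-0.2275,0.476,0.229,0,0,0]'

```text
clock: 11.65
position: [0.4941, 0.4151, 0.1597]
ee_rot: [0.124, 0.992, -0.0, 0.0]
ft_force: [0.6, -0.2, -0.9]
grip_width: 0.726
grasp_force: 0.0
```

```bash
python3 look.py w5a >/dev/null; python3 look.py w5 red:.028 green:.061
```

```text
tcp [0.4939 0.4153 0.1598] 11.75 0.7239024875299536
red [305, 154, 44, 46, 1557] boxcentre [0.4928 0.419 ] lid [326.5 178.3] [0.4943 0.4186]
```

View pics/w5.png

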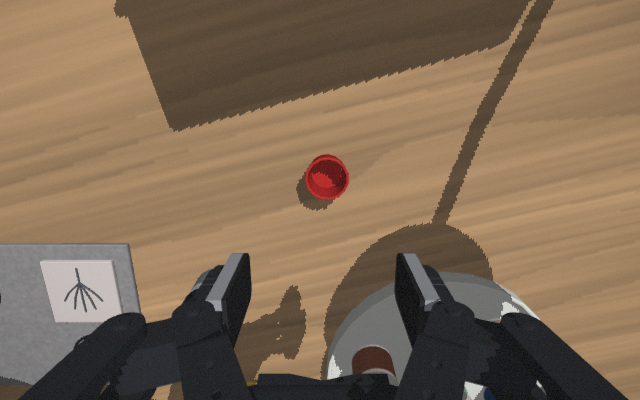

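Cup rim centred at (327,178), nothing close to it.

Emit:
step_arm --commands '[62,0,0.005,-0.1,0,0,0,62,0,0.005,-0.2,0,0,0,62,0,0.005,-0.25,0,0,0,62,0,0.005,-0.259,0,0,0,25,0,0.005,-0.259,0,0,0,25,0,0.005,-0.259,0,0,0,25,0,0.005,-0.259,0,0,0,25,0,0.005,-0.259,0,0,0,25,0,0.005,-0.259,0,0,0,25,0,0.005,-0.259,0,0,0]' --squeeze 20

```text
clock: 13.0
position: [0.4945, 0.4214, 0.0078]
ee_rot: [0.122, 0.992, 0.002, 0.002]
ft_force: [-0.8, -2.0, 9.4]
grip_width: 0.293
grasp_force: 4.4
```

```bash
python3 look.py w6 red:.028
```

```text
tcp [0.4945 0.4214 0.0078] 13.05 0.2916473732144426
red [284, 212, 74, 92, 4914] boxcentre [0.4905 0.4217] lid [320.5 267.8] [0.4954 0.4205]
```

View pics/w6.png

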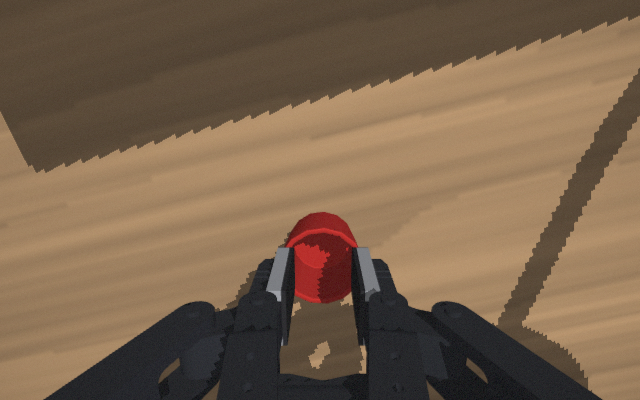

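The cup is between the pads and upright, gripped lightly (4.4 N). Closing a little more, lifting and checking.

Emit:
step_arm --commands '[15,0,0,0.004,0,0,0,15,0,0,0.004,0,0,0,15,0,0,0.004,0,0,0,15,0,0,0.01,0,0,0,15,0,0,0.02,0,0,0,15,0,0,0.03,0,0,0,15,0,0,0.04,0,0,0,15,0,0,0.05,0,0,0,15,0,0,0.05,0,0,0,15,0,0,0.05,0,0,0]'

```text
clock: 14.3
position: [0.4924, 0.4201, 0.0341]
ee_rot: [0.122, 0.992, -0.0, -0.0]
ft_force: [0.2, 0.1, -1.0]
grip_width: 0.175
grasp_force: 0.0
```

```bash
python3 look.py w7 red:.028
```

```text
tcp [0.4924 0.4201 0.034 ] 14.35 0.17293464025506977
red [288, 199, 73, 78, 3677] boxcentre [0.4909 0.4216] lid [324.  241.3] [0.493  0.4211]
```

View pics/w7.png

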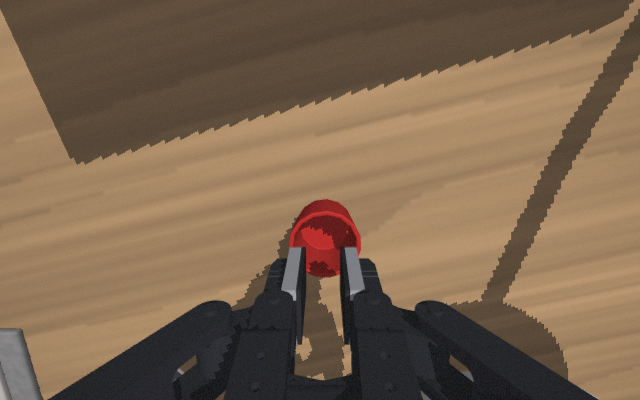

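The grip slid off: the cup still stands upright on the bench (rim centre (324,243)), the pads above it. I'll pre-close to 46 mm and reach lower.

Emit:
step_arm --commands '[46,0.002,0.001,0,0,0,0,46,0.002,0.001,0,0,0,0,46,0.002,0.001,0,0,0,0,46,0.002,0.001,0,0,0,0,46,0.002,0.001,-0.02,0,0,0,46,0.002,0.001,-0.04,0,0,0,46,0.002,0.001,-0.05,0,0,0,46,0.002,0.001,-0.057,0,0,0,46,0.002,0.001,-0.06,0,0,0,46,0.002,0.001,-0.06,0,0,0]'

```text
clock: 15.6
position: [0.4938, 0.4209, -0.0017]
ee_rot: [0.122, 0.992, 0.0, 0.0]
ft_force: [-0.7, -0.3, 0.3]
grip_width: 0.539
grasp_force: 0.0
```

Emit:
step_arm --commands '[46,0,0,-0.004,0,0,0,46,0,0,-0.004,0,0,0,30,0,0,-0.004,0,0,0,30,0,0,-0.004,0,0,0,30,0,0,-0.004,0,0,0,30,0,0,-0.004,0,0,0,30,0,0,-0.004,0,0,0,30,0,0,-0.004,0,0,0,30,0,0,-0.004,0,0,0,30,0,0,-0.004,0,0,0]'

```text
clock: 16.85
position: [0.4939, 0.421, -0.0038]
ee_rot: [0.122, 0.992, 0.0, 0.0]
ft_force: [-0.3, -0.1, 5.6]
grip_width: 0.424
grasp_force: 20.3
```

Emit:
step_arm --commands '[30,0,0,0.05,0,0,0,30,0,0,0.12,0,0,0,30,0,0,0.224,0,0,0,30,0.227,-0.347,0.224,0,0,0,30,0.227,-0.347,0.224,0,0,0,30,0.227,-0.347,0.224,0,0,0,30,0.227,-0.347,0.224,0,0,0,30,0.227,-0.347,0.224,0,0,0,30,0.227,-0.347,0.224,0,0,0,30,0.227,-0.347,0.224,0,0,0]'

```text
clock: 18.1
position: [0.629, 0.2145, 0.1299]
ee_rot: [0.121, 0.993, 0.0, -0.0]
ft_force: [0.8, 0.2, -0.7]
grip_width: 0.426
grasp_force: 20.2
```

```bash
python3 look.py w8 red:.1 green:.061
```

```text
tcp [0.6291 0.2144 0.13  ] 18.15 0.42966348995342024
red [279, 221, 88, 99, 6749] boxcentre [0.6581 0.2075] lid [322.5 277. ] [0.6627 0.2064]
green [176, 194, 67, 64, 3245] boxcentre [0.6264 0.1343] lid [209.  225.2] [0.6262 0.1344]
```

View pics/w8.png

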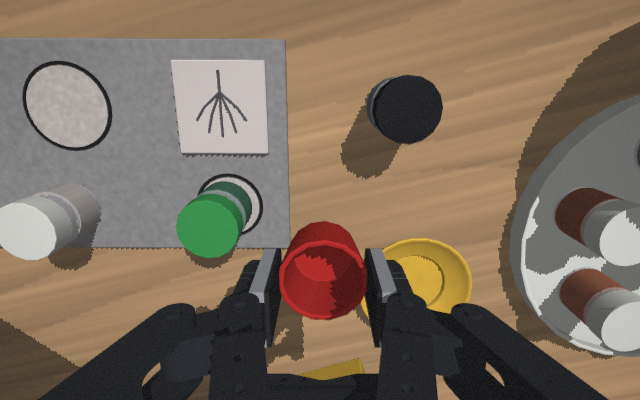

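The cup is held level; the green jar stands on the leaf mark (lid (209,225)); white jar untouched.

Emit:
step_arm --commands '[30,-0.002,-0.134,0,0,0,0,30,-0.002,-0.134,0,0,0,0,30,-0.002,-0.134,-0.02,0,0,0,30,-0.002,-0.134,-0.06,0,0,0,30,-0.002,-0.134,-0.1,0,0,0,30,-0.002,-0.134,-0.112,0,0,0,30,-0.002,-0.134,-0.118,0,0,0,30,-0.002,-0.134,-0.12,0,0,0,30,-0.002,-0.134,-0.12,0,0,0,30,-0.002,-0.134,-0.12,0,0,0]'

```text
clock: 19.4
position: [0.629, 0.1323, 0.0588]
ee_rot: [0.122, 0.992, 0.0, 0.0]
ft_force: [0.5, 1.0, -0.3]
grip_width: 0.42
grasp_force: 20.3
```

Emit:
step_arm --commands '[30,0,0,-0.002,0,0,0,30,0,0,-0.003,0,0,0,48,0,0,-0.003,0,0,0,48,0,0,-0.003,0,0,0,48,0,0,-0.003,0,0,0,48,0,0,0.02,0,0,0,48,0,0,0.07,0,0,0,48,0,0,0.17,0,0,0,85,-0.06,-0.25,0.17,0,0,0,85,-0.06,-0.25,0.17,0,0,0]'

```text
clock: 20.65
position: [0.5997, 0.0096, 0.1621]
ee_rot: [0.122, 0.993, 0.0, 0.001]
ft_force: [0.6, -1.5, 0.6]
grip_width: 0.954
grasp_force: 0.0
```

Emit:
step_arm --commands '[85,-0.155,-0.625,0,0,0,0,85,-0.155,-0.625,0,0,0,0,85,-0.155,-0.625,0,0,0,0,85,-0.155,-0.625,0,0,0,0,85,-0.155,-0.625,0,0,0,0,85,-0.155,-0.625,0,0,0,0,85,-0.155,-0.625,0,0,0,0,85,-0.155,-0.625,0,0,0,0,85,-0.155,-0.625,0,0,0,0,85,-0.155,-0.625,0,0,0,0]'

```text
clock: 21.9
position: [0.5075, -0.3626, 0.1604]
ee_rot: [0.121, 0.993, 0.0, 0.0]
ft_force: [-0.1, -1.0, -0.3]
grip_width: 0.994
grasp_force: 0.0
```

```bash
python3 look.py w9 copper:.02
```

```text
tcp [ 0.5074 -0.3629  0.1604] 21.95 0.989156890436111
copper [364, 179, 66, 63, 3130] boxcentre [ 0.5534 -0.3054] lid [396.5 209.7] [ 0.5531 -0.3054]
copper [481, 229, 45, 41, 1398] boxcentre [ 0.6149 -0.2165] lid [503.  247.8] [ 0.6137 -0.2163]
copper [200, 310, 87, 85, 2720] boxcentre [ 0.6674 -0.4858] lid [243.  352.5] [ 0.668 -0.486]
copper [325, 352, 30, 27, 646] boxcentre [ 0.7071 -0.3936] lid [339.5 364. ] [ 0.7059 -0.3933]
```

View pics/w9.png

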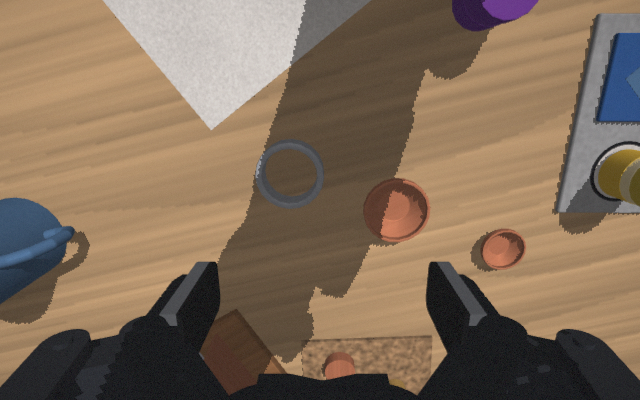

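Ring outline centred (290,174), large dish (397,210), small dish (503,248).

Run:
```python
from h import *
d=np.load("w9.npz");im=cv2.imread("pics/w9.png")
print(ray(d["K"],d["E"],(290,174),.022),ray(d["K"],d["E"],(396.5,209.7),.02))
```

```text
[ 0.49809643 -0.38881667] [ 0.55309851 -0.30536541]
```

Emit:
step_arm --commands '[74,-0.0157,-0.043,0,0,0,0,74,-0.0157,-0.043,-0.1,0,0,0,74,-0.0157,-0.043,-0.18,0,0,0,74,-0.0157,-0.043,-0.24,0,0,0,74,-0.0157,-0.043,-0.26,0,0,0,74,-0.0157,-0.043,-0.27,0,0,0,74,-0.0157,-0.043,-0.275,0,0,0,74,-0.0157,-0.043,-0.277,0,0,0,74,-0.0157,-0.043,-0.277,0,0,0,74,-0.0157,-0.043,-0.277,0,0,0]' --squeeze 30

```text
clock: 23.2
position: [0.4973, -0.3903, -0.0055]
ee_rot: [0.122, 0.992, -0.0, 0.0]
ft_force: [-0.0, -0.1, 0.5]
grip_width: 0.863
grasp_force: 0.0
```

Emit:
step_arm --commands '[50,0,0,0,0,0,0,50,0,0,0,0,0,0,50,0,0,0,0,0,0,50,0,0,0,0,0,0,50,0,0,0,0,0,0,50,0,0,0,0,0,0,50,0,0,0,0,0,0,50,0,0,0,0,0,0,50,0,0,0,0,0,0,50,0,0,0,0,0,0]'

```text
clock: 24.45
position: [0.4973, -0.3902, -0.0054]
ee_rot: [0.122, 0.992, 0.0, 0.0]
ft_force: [-1.8, 1.4, 4.9]
grip_width: 0.666
grasp_force: 31.0
```

Emit:
step_arm --commands '[50,0,0,0.02,0,0,0,50,0,0,0.08,0,0,0,50,0,0,0.16,0,0,0,50,0,0,0.233,0,0,0,50,0.0417,0.711,0.233,0,0,0,50,0.0417,0.711,0.233,0,0,0,50,0.0417,0.711,0.233,0,0,0,50,0.0417,0.711,0.233,0,0,0,50,0.0417,0.711,0.233,0,0,0,50,0.0417,0.711,0.233,0,0,0]'

```text
clock: 25.7
position: [0.5191, -0.014, 0.1348]
ee_rot: [0.122, 0.992, 0.0, 0.001]
ft_force: [0.3, -0.7, -0.7]
grip_width: 0.665
grasp_force: 32.3
```

Emit:
step_arm --commands '[50,0.005,0.085,0,0,0,0,50,0.005,0.085,0,0,0,0,50,0.005,0.085,-0.05,0,0,0,50,0.005,0.085,-0.1,0,0,0,50,0.005,0.085,-0.15,0,0,0,50,0.005,0.085,-0.18,0,0,0,50,0.005,0.085,-0.18,0,0,0,50,0.005,0.085,-0.18,0,0,0,50,0.005,0.085,-0.18,0,0,0,50,0.005,0.085,-0.18,0,0,0]'

```text
clock: 26.95
position: [0.5225, 0.0353, 0.0265]
ee_rot: [0.122, 0.992, 0.0, 0.001]
ft_force: [-0.4, 0.3, -0.9]
grip_width: 0.662
grasp_force: 32.3
```

Emit:
step_arm --commands '[50,0,0.0025,-0.02,0,0,0,50,0,0.0025,-0.036,0,0,0,50,0,0.0025,-0.041,0,0,0,50,0,0.0025,-0.043,0,0,0,50,0,0.0025,-0.044,0,0,0,74,0,0.0025,-0.044,0,0,0,74,0,0.0025,-0.044,0,0,0,74,0,0.0025,-0.044,0,0,0,74,0,0.0025,0.06,0,0,0,74,0,0.0025,0.16,0,0,0]'

```text
clock: 28.2
position: [0.5216, 0.0365, 0.123]
ee_rot: [0.122, 0.992, -0.0, -0.001]
ft_force: [1.0, -0.2, 0.5]
grip_width: 0.865
grasp_force: 0.0
```

Emit:
step_arm --commands '[74,0,0,0.03,0,0,0,74,0.05,-0.57,0.05,0,0,0,74,0.05,-0.57,0.05,0,0,0,74,0.05,-0.57,0.05,0,0,0,74,0.05,-0.57,0.05,0,0,0,74,0.05,-0.57,0.05,0,0,0,74,0.05,-0.57,0.05,0,0,0,74,0.05,-0.57,0.05,0,0,0,74,0.05,-0.57,0.05,0,0,0,74,0.05,-0.57,0.05,0,0,0]'

```text
clock: 29.45
position: [0.5526, -0.3035, 0.1518]
ee_rot: [0.121, 0.993, 0.0, 0.0]
ft_force: [-0.3, -0.8, -0.2]
grip_width: 0.866
grasp_force: 0.0
```

```bash
python3 look.py w10 copper:.02
```

```text
tcp [ 0.5525 -0.3037  0.1518] 29.5 0.8664284140406382
copper [287, 147, 69, 68, 3445] boxcentre [ 0.5535 -0.3047] lid [321.  181.2] [ 0.5541 -0.3049]
copper [415, 202, 46, 44, 1554] boxcentre [ 0.6161 -0.2147] lid [437.5 223.3] [ 0.616  -0.2146]
copper [111, 289, 62, 41, 993] boxcentre [ 0.6349 -0.5013] lid [141.5 299.6] [ 0.6253 -0.4973]
copper [258, 335, 32, 34, 781] boxcentre [ 0.7124 -0.3931] lid [273.5 353.1] [ 0.7142 -0.3936]
```

Emit:
step_arm --commands '[72,0.002,-0.002,-0.08,0,0,0,72,0.002,-0.002,-0.16,0,0,0,72,0.002,-0.002,-0.22,0,0,0,72,0.002,-0.002,-0.25,0,0,0,72,0.002,-0.002,-0.26,0,0,0,72,0.002,-0.002,-0.264,0,0,0,72,0.002,-0.002,-0.264,0,0,0,72,0.002,-0.002,-0.264,0,0,0,72,0.002,-0.002,-0.264,0,0,0,72,0.002,-0.002,-0.264,0,0,0]'

```text
clock: 30.75
position: [0.5534, -0.3065, -0.0064]
ee_rot: [0.122, 0.992, 0.0, 0.0]
ft_force: [-1.0, -0.5, 0.1]
grip_width: 0.845
grasp_force: 0.0
```

Emit:
step_arm --commands '[68,0,0,0,0,0,0,50,0,0,0,0,0,0,50,0,0,0,0,0,0,50,0,0,0,0,0,0,50,0,0,0,0,0,0,50,0,0,0,0,0,0,50,0,0,0,0,0,0,50,0,0,0,0,0,0,50,0,0,0,0,0,0,50,0,0,0,0,0,0]' --squeeze 25

```text
clock: 32.0
position: [0.5534, -0.3065, -0.0058]
ee_rot: [0.122, 0.992, 0.0, 0.0]
ft_force: [-1.9, 2.2, 7.3]
grip_width: 0.664
grasp_force: 25.2
```

Emit:
step_arm --commands '[50,0,0,0.02,0,0,0,50,0,0,0.08,0,0,0,50,0,0,0.16,0,0,0,50,0,0.05,0.242,0,0,0,50,0.08,0.56,0.242,0,0,0,50,0.08,0.56,0.242,0,0,0,50,0.08,0.56,0.242,0,0,0,50,0.08,0.56,0.242,0,0,0,50,0.08,0.56,0.242,0,0,0,50,0.08,0.56,0.242,0,0,0]'

```text
clock: 33.25
position: [0.6014, 0.0363, 0.1388]
ee_rot: [0.118, 0.993, 0.001, -0.0]
ft_force: [0.7, -0.7, -0.2]
grip_width: 0.665
grasp_force: 26.9
```

```bash
python3 look.py w11a >/dev/null;python3 look.py w11b >/dev/null; python3 look.py w11 copper:.15
```

```text
tcp [0.6012 0.0282 0.139 ] 33.4 0.6622202062496694
copper [256, 204, 133, 128, 13154] boxcentre [0.6071 0.0282] lid [322.  267.3] [0.607  0.0282]
copper [41, 241, 50, 44, 1645] boxcentre [ 0.5754 -0.0882] lid [ 65.5 260.4] [ 0.5744 -0.0877]
```

View pics/w11.png

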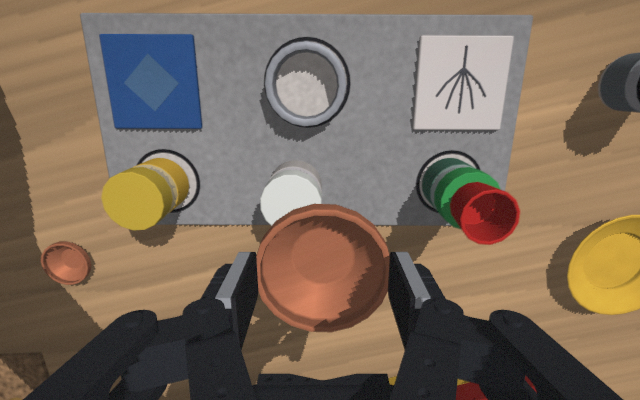

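Dish held level; ring sits inside the large mark (outline centre ≈ (307,82)); cup stands on the green lid; yellow and white jars fine.

Run:
```python
from h import *
im=cv2.imread("pics/w11.png");d=np.load("w11.npz");K,E=d["K"],d["E"]
for uv in [(306.5,82),(307,81)]: print(ray(K,E,uv,.028))
print("dish rim z.145",ray(K,E,(322.5,267.5),.146))
b=blobs(im,"red",amin=400)[0];print(b)
# cup rim
print("cup rim",ray(K,E,(484.5,213),.089), "green lid?")
```

```text
[0.52268627 0.0374091 ]
[0.52210612 0.0379372 ]
dish rim z.145 [0.60926589 0.02789285]
[([484.8, 212.6], [450, 182, 70, 63, 3211]), ([469.5, 392.0], [456, 382, 32, 18, 428])]
cup rim [0.62676197 0.12860415] green lid?
```

Emit:
step_arm --commands '[50,-0.13,0.015,0,0,0,0,50,-0.13,0.015,0,0,0,0,50,-0.13,0.015,-0.03,0,0,0,50,-0.13,0.015,-0.08,0,0,0,50,-0.13,0.015,-0.14,0,0,0,50,-0.13,0.015,-0.185,0,0,0,50,-0.13,0.015,-0.185,0,0,0,50,-0.13,0.015,-0.185,0,0,0,50,-0.13,0.015,-0.185,0,0,0,50,-0.13,0.015,-0.185,0,0,0]'

```text
clock: 34.65
position: [0.5239, 0.0386, 0.0285]
ee_rot: [0.122, 0.992, 0.0, 0.001]
ft_force: [-0.4, -0.3, -0.5]
grip_width: 0.664
grasp_force: 27.1
```

Emit:
step_arm --commands '[50,-0.0017,-0.0017,-0.008,0,0,0,50,-0.0017,-0.0017,-0.014,0,0,0,50,-0.0017,-0.0017,-0.018,0,0,0,50,-0.0017,-0.0017,-0.02,0,0,0,50,-0.0017,-0.0017,-0.021,0,0,0,50,-0.0017,-0.0017,-0.0215,0,0,0,50,-0.0017,-0.0017,-0.0215,0,0,0,50,-0.0017,-0.0017,-0.0215,0,0,0,50,-0.0017,-0.0017,-0.0215,0,0,0,50,-0.0017,-0.0017,-0.0215,0,0,0]'

```text
clock: 35.9
position: [0.5226, 0.0374, 0.0153]
ee_rot: [0.122, 0.992, 0.0, 0.0]
ft_force: [-2.3, -1.4, 7.0]
grip_width: 0.661
grasp_force: 29.0
```

Contact (7 N): seated. Release, rise, and move aside so the wrist camera sees everything.

Emit:
step_arm --commands '[72,0,0,0,0,0,0,72,0,0,0,0,0,0,72,0,0,0,0,0,0,72,0,0,0.02,0,0,0,72,0,0,0.1,0,0,0,72,0,0,0.2,0,0,0,72,0.06,0,0.3,0,0,0,72,0.06,0,0.3,0,0,0,72,0.06,0,0.3,0,0,0,72,0.06,0,0.3,0,0,0]'

```text
clock: 37.15
position: [0.557, 0.0374, 0.1933]
ee_rot: [0.122, 0.992, -0.0, -0.001]
ft_force: [0.3, -0.1, 0.2]
grip_width: 0.847
grasp_force: 0.0
```

```bash
python3 look.py w12a >/dev/null; python3 look.py w12 copper:.0415 red:.089 green:.061 yellow:.061
```

```text
tcp [0.5572 0.0374 0.1935] 37.25 0.8441560328267922
copper [280, 104, 67, 67, 3431] boxcentre [0.5229 0.0375] lid [313.  138.2] [0.5239 0.0372]
copper [92, 260, 41, 35, 1110] boxcentre [ 0.6079 -0.1896] lid [112.  274.7] [ 0.6056 -0.1885]
copper [0, 367, 24, 29, 533] boxcentre [ 0.7    -0.3491] lid [ 11.5 383.9] [ 0.7037 -0.3511]
red [428, 216, 53, 51, 1939] boxcentre [0.6259 0.1301] lid [454.  240.9] [0.6258 0.1301]
green [417, 203, 52, 47, 798] boxcentre [0.624 0.13 ] lid [442.5 224.4] [0.6225 0.1302]
yellow [151, 202, 55, 52, 2106] boxcentre [ 0.5687 -0.0973] lid [178. 227.] [ 0.5682 -0.0971]
```

View pics/w12.png

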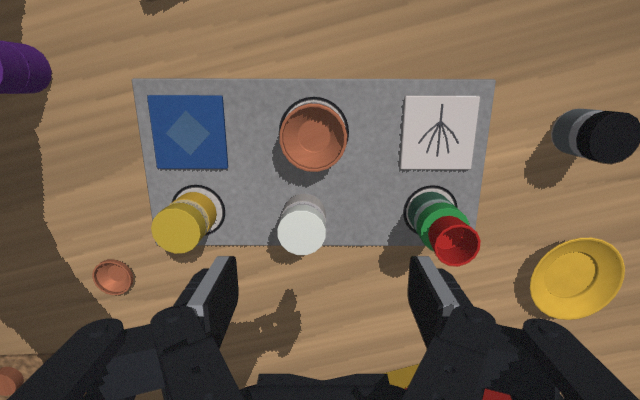

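Everything is in place: the dish sits centred and level on the ring (313,137), the cup on the green lid (454,241), and the yellow jar on its mark. The white and black jars stand where they were, and the gripper is clear.

```bash
python3 -c "
from workcell import *
print(hand_in())"
```

```text
the job is handed in; nothing more can be done
None
```

I placed all five pieces and handed the job in at about 37 s; the hand-in returned no verdict, but the last wrist view showed every piece upright, released and on its mark, with the white and black jars where they started.

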